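Dip the lid-clip magazine and set its tally

TASK

Find out how full the lid-clip magazine is: take the yellow dip rod out of its wooden rest and slide it down the bore of the white magazine, gently pushing it past the rubber wipers until it bottoms on the clips, without pressing hard on them. Leave it standing there, then read how far it sticks out by sliding the tally's red disc up until its upper face is level with the top of the rod. Let go of everything and leave the other things on the bench where they are.

Things in the scene. Friction and masses are not known exactly. Their poses are not given: they have to be found in the camera images.
- dip_rod: Loose dip rod, 160 mm long, 0.06 to 0.13 kg: round yellow shaft 16 mm in diameter with thin black rings every 8 mm, foot bevelled to 10 mm across over 4 mm; its top 42 mm is a black square grip, 18 x 18 mm, flats across x and y, yellow at the very top. It stands upright in the wooden rest. Origin at the centre of its foot, z along the rod to its top.
- rod_tip (a point): Centre of the rod's foot (same point as the origin of dip_rod).
- rod_top (a point): Centre of the rod's flat top end, 160 mm from the foot.
- rod_rest: Fixed wooden block, 60 x 60 mm and 55 mm tall, with one upright hole 18 mm wide and 45 mm deep in the middle of its top, where the rod stands loosely (its top is then 170 mm above the bench). Origin at the centre of the underside.
- magazine: Fixed lid-clip magazine: square white plastic column, 50 x 50 mm, blue band near its foot, on a dark steel plate 70 x 70 x 10 mm; its top is 120 mm above the bench. An upright round bore 19 mm wide, bevelled 2 mm at the mouth, runs down its middle and is blind: it ends on the flat top of a stack of clips, out of sight. The stack sits on a rubber cushion and gives about 1 mm for 3 N; it takes 25 N at most. Origin at the centre of the underside.
- magazine_mouth (a point): Centre of the bore's mouth on top of the magazine, z up. Sprung rubber wipers inside, 14 to 26 mm down, grip the rod: about 9 to 11 N spreads them as the foot meets them, some 20 mm down; then they drag at 4 to 8 N while it slides and hold it up if let go. The clips lie at an unknown depth, 35 to 85 mm below the mouth, so that about 75 to 125 mm of the bottomed rod stands out.
- tally_base: Fixed base of the tally: aluminium column 36 x 36 mm, top 100 mm above the bench, on a dark plate 64 x 64 mm. Origin at the centre of the underside.
- tally (a joint): Height in m of the upright sliding tally mast: 0 to 0.135, growing upward; starts between 0 and 0.035. It stays where it is left and takes about 5 N to slide up or down. A 12 mm steel mast carries a red disc 44 mm wide, 4 mm thick, and above it a round black knob 22 mm wide, 38 mm tall. The disc's upper face is 125 mm above the bench plus this value.
- tally_mark (a point): Centre of the upper face of the tally's red disc, z up (the foot of the black knob, whose top is 38 mm higher).
- mandarin_a: Bystander: mandarin, 56 mm wide, 43 mm tall. Origin at its underside.
- mandarin_b: Bystander: mandarin, 60 mm wide, 46 mm tall. Origin at its underside.
- mandarin_c: Bystander: mandarin, 54 mm wide, 41 mm tall. Origin at its underside.
- clip_pile: Bystander: small pile of red clips, 30 mm wide, 24 mm tall. Origin at its underside.
- bench_brush: Bystander: hand brush 200 mm long, lying on the bench at its right side.
- spray: Bystander: green spray bottle, 56 mm wide, 120 mm tall. Origin at its underside.
- tape_core: Bystander: cardboard tape core, 70 mm wide, 30 mm tall. Origin at its underside.
There are look-alikes about, which are no part of the job. There is more than one size of the dip_rod; the one meant has the size given above.

How it is judged:
By the outcome, as a careful person would: the job done as asked, in the order asked, and still so for the second after the job is handed in, with the robot touching nothing.
It also fails if it takes over 72 s, if anything falls off the work surface, if the arm or the gripper's body presses on something with over 40 N, if the wrist force passes 120 N, or if a joint passes its speed limit or range.

ROBOT

A 7-joint arm with a two-finger parallel gripper is mounted at the origin on the work surface. World frame = base frame: x ahead of the robot, y to its left, z up, the work surface at z = 0. Lengths are in m, angles in rad, forces in N, time in s.
With the tool pointing down it reaches from about 0.375 to 0.925 m from the base axis. Payload 3.1 kg.
Tool frame: the origin (TCP) lies between the finger pads; the fingertips stand 19 mm ahead of it and the grasp point (between the pads) is the TCP; z points along the fingers, y is the direction in which the jaws open and shut (so a half turn about z gives the same grasp; the last joint's range is limited). The gripper opens to 85 mm and grips with 20 to 120 N. Pads are 22 mm wide; open, the fingers measure 114 mm over their backs; the gripper's body (76 mm by 85 mm) begins 54 mm behind the grasp point. The pads swing forward as they close: fully open they stand 13 mm farther back than shut.
Start: joints at [1.219, 0.383, 0.044, 1.598, -0.018, 1.161, -0.05], TCP at [0.163, -0.629, 0.215] pointing down, gripper open.
Joint ranges: [-2.61, 2.61], [-0.41, 2.15], [-1.48, 1.57], [0, 2.5], [-1.57, 4.71], [0.05, 1.97], [-2.85, 2.85]. Speed limits (rad/s): [2.79, 2.79, 3.14, 3.14, 3.14, 3.14, 3.14].

INTERFACE

Orientations are given as a unit quaternion [x, y, z, w].
In Python, from bench import move_ptp, movel, move_j, move_gripper, pause, inverse_kinematics, read_camera, camera_params, MotionError, sign_off, look_for, tip_of, read_time_s, read_qpos, read_joint_vel, read_effort, read_eef_pos, read_tcp_rot, read_ft_force, read_ft_torque, read_finger_gap gives the robot as it stands. Calls block until the motion is done:
- move_ptp(position, orientation): joint-space move of the TCP to a pose.
- movel(position, orientation=None, speed=0.15): straight line of the TCP; orientation=None keeps the orientation; speed is the mean speed in m/s.
- move_j(angles): joint-space move.
- move_gripper(opening, effort=None): finger opening in m; effort is the grip in N (None keeps the last); returns when the fingers have stopped.
- pause(seconds).
- inverse_kinematics(position, orientation): joint angles nearest the present ones, or None.
- read_camera(name): name is "side" or "top" or "wrist"; returns the picture (400x640x3 uint8, red, green, blue); there is no depth.
- camera_params(name): a dict with "K" (3x3 intrinsics, pixels), "dist_coeffs" ([k1, k2, p1, p2, k3] as OpenCV has them; the pictures are not rectified), "camera_from_world" (4x4, takes a point from world to camera coordinates). Camera axes: x right, y down, z forward; pixel columns grow to the right and rows downward; lengths in m; the calibration is good to about 2 mm. A picture is of the moment at which its call begins: read the wrist's pose just before it. camera_params takes no time and is no camera call; for the wrist camera it gives the pose at the moment of the call.
A pose or a line that the arm cannot do raises MotionError and nothing moves.
- sign_off(): hands the job in, once; it reports no verdict.
Trained networks look in the newest picture that a camera, given by its name, has taken for a name from the list of things; names that differ only in an ending like _2 or _b are one class to them, and where a whole thing is asked for, a point or a joint stands for the part that bears it (a point fixed in the world has none). Each returns a list of dicts, best first, with "confidence" (0 to 1); they miss things now and then, are a little off and sometimes report something else, mostly with a low value. They report only what shows in the picture. A call takes as long as a camera call. They do not tell look-alikes from the thing itself.
- look_for(camera, name): "at" ([column, row] in pixels, amid what is visible of it).
- tip_of(camera, name): "at" ([column, row] in pixels: a listed point, or the origin of a listed thing).
Readings, each from a call of its own:
- read_time_s(): time.
- read_qpos(): joint angles.
- read_joint_vel(): joint speeds.
- read_effort(): joint torques, N m.
- read_eef_pos(): TCP position.
- read_tcp_rot(): TCP orientation.
- read_ft_force(): force on the tool from outside, world axes, zero at the start.
- read_ft_torque(): the same for the moment, N m.
- read_finger_gap(): finger opening in m.
Only numpy, scipy, OpenCV 4.12 (cv2) and the standard library are available. Lean on these libraries where they do the work, as an engineer would, in place of code of your own. Each camera call takes 0.05 s, during which the arm holds its last target. There are 200 camera calls.

## Working session

There is one attempt and no reset: what is moved stays moved. The work goes in short steps, each a Python script; the robot and the scene stay as the last script left them, time stands still between calls to the robot, and variables do not carry over. Pictures are saved under pics/ and viewed, about 8 in all and at most 12, crops included, and the job is handed in when it is done.

```bash
ls; mkdir -p pics; cat > h.py <<'E'
import numpy as np, cv2
from bench import *
def save(cam,name,crop=None,scale=1):
    im=read_camera(cam)
    c=im if crop is None else im[crop[1]:crop[3],crop[0]:crop[2]]
    if scale!=1: c=cv2.resize(c,None,fx=scale,fy=scale,interpolation=cv2.INTER_CUBIC)
    cv2.imwrite(f'pics/{name}.png',c[...,::-1]); return im
def ray(p,uv):
    K,d,T=np.array(p['K']),np.array(p['dist_coeffs']),np.array(p['camera_from_world'])
    n=cv2.undistortPoints(np.array([[uv]],float),K,d)[0,0]
    R=T[:3,:3]; o=-R.T@T[:3,3]; v=R.T@np.array([n[0],n[1],1]); return o,v/np.linalg.norm(v)
def tri(rays):
    A=np.zeros((3,3));b=np.zeros(3)
    for o,v in rays:
        M=np.eye(3)-np.outer(v,v);A+=M;b+=M@o
    x=np.linalg.solve(A,b)
    return x,[float(np.linalg.norm((np.eye(3)-np.outer(v,v))@(x-o))) for o,v in rays]
def atz(p,uv,z):
    o,v=ray(p,uv); return o+v*(z-o[2])/v[2]
def proj(p,X):
    T=np.array(p['camera_from_world'])
    return cv2.projectPoints(np.array(X,float).reshape(-1,1,3),cv2.Rodrigues(T[:3,:3])[0],T[:3,3],np.array(p['K']),np.array(p['dist_coeffs']))[0][:,0]
E
python3 - <<'E'
from h import *
for c in ['top','side']:
    im=save(c,c+'0',scale=1.25); p=camera_params(c)
    T=p['camera_from_world'];print(c,p['K'][0][0],(-T[:3,:3].T@T[:3,3]).round(3))
    for n in ['dip_rod','rod_rest','magazine','tally_base','tally']:
        print(n,[(np.round(d['at']).tolist(),round(d['confidence'],2)) for d in look_for(c,n)])
    for n in ['rod_top','rod_tip','magazine_mouth','tally_mark','rod_rest','magazine']:
        print('tip',n,[(np.round(d['at'],1).tolist(),round(d['confidence'],2)) for d in tip_of(c,n)])
print(read_time_s(),read_tcp_rot(),read_ft_force())
E
```

```text
pics
top 495.94243090887875 [0.451 0.006 1.637]
dip_rod [([322.0, 195.0], 0.57)]
rod_rest [([322.0, 197.0], 0.78)]
magazine [([244.0, 229.0], 0.7), ([322.0, 199.0], 0.7)]
tally_base [([399.0, 218.0], 0.6)]
tally [([405.0, 216.0], 0.44)]
tip rod_top [([296.7, 196.5], 0.56), ([324.1, 195.3], 0.46), ([347.3, 192.3], 0.41)]
tip rod_tip [([297.9, 200.7], 0.5), ([345.0, 197.5], 0.49)]
tip magazine_mouth [([240.2, 225.2], 0.66)]
tip tally_mark [([404.0, 217.0], 0.56)]
tip rod_rest [([321.4, 200.5], 0.88), ([429.7, 204.1], 0.37), ([324.4, 170.4], 0.17)]
tip magazine [([244.9, 229.7], 0.78)]
side 401.1697570360106 [0.195 0.742 0.669]
dip_rod [([322.0, 185.0], 0.65), ([305.0, 221.0], 0.52)]
rod_rest [([320.0, 218.0], 0.56), ([378.0, 174.0], 0.55)]
magazine [([302.0, 284.0], 0.93)]
tally_base [([379.0, 174.0], 0.87)]
tally [([380.0, 143.0], 0.61)]
tip rod_top [([326.4, 177.3], 0.71), ([302.1, 204.0], 0.46), ([300.4, 260.4], 0.3)]
tip rod_tip [([302.6, 240.0], 0.63), ([327.9, 208.0], 0.45), ([319.3, 223.1], 0.16)]
tip magazine_mouth [([300.5, 258.1], 0.66), ([294.2, 211.7], 0.29)]
tip tally_mark [([380.9, 148.8], 0.6)]
tip rod_rest [([315.5, 225.5], 0.88), ([323.1, 262.2], 0.66)]
tip magazine [([301.5, 300.5], 0.58), ([374.2, 190.0], 0.58)]
1.2 [ 9.91958526e-01  1.26563350e-01  1.15632822e-05 -9.54588297e-06] [ 0.10563195  0.20195713 -0.31531443]
```

View pics/top0.png

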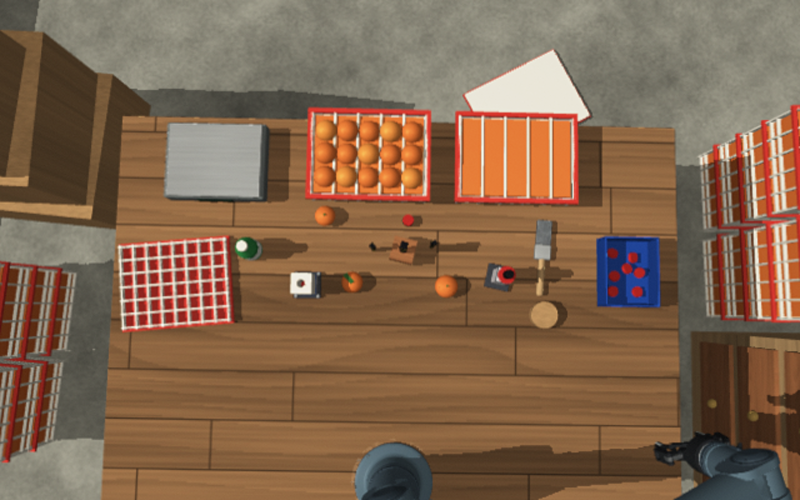

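View pics/side0.png

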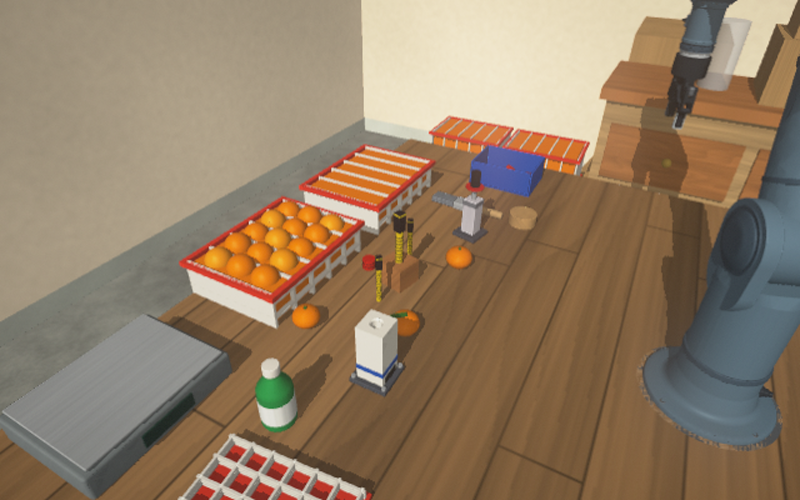

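The top view shows the magazine at about (243,227), the rest with its rod at (322,197), two smaller look-alike rods at (297,197) and (347,193), and the tally at (404,217). The side view agrees. Next I'll take close views with the wrist camera.

```bash
cat > /tmp/a.py <<'E'
from h import *
pt,ps=camera_params('top'),camera_params('side')
S=1.25
for n,a,b in [('rodtop',(322,195),(320,170)),('mouth',(241,227),(300.5,258.5)),('mark',(405,217),(380.9,148.8))]:
    print(n,tri([ray(pt,a),ray(ps,b)]))
p=atz(pt,(322,195),.17);print(p)
q=[1,0,0,0]
from scipy.spatial.transform import Rotation as Rn
# choose the yaw: tool y along world y
for k in (0,np.pi/2,-np.pi/2,np.pi):
    q=(Rn.from_euler('z',k)*Rn.from_quat([1,0,0,0])).as_quat()
    for xy in (p[:2],atz(pt,(241,227),.12)[:2],atz(pt,(405,217),.14)[:2]):
        s=inverse_kinematics([*xy,.36],q); print(k,xy.round(3),None if s is None else np.round(s,2))
T=camera_params('wrist')['camera_from_world'];print((-T[:3,:3].T@T[:3,3])-read_eef_pos(),T[:3,:3],camera_params('wrist')['K'])
E
python3 /tmp/a.py
```

```text
rodtop (array([ 0.59670478, -0.01302259,  0.17141425]), [0.0020758640702610263, 0.0020758640702608134])
mouth (array([0.5024823 , 0.23337929, 0.11933214]), [0.0015555938652653035, 0.00155559386526522])
mark (array([ 0.53487965, -0.26831144,  0.13284107]), [0.005254386922376118, 0.0052543869223762255])
[ 0.59873928 -0.01216842  0.17      ]
0 [ 0.599 -0.012] [ 0.47  0.26 -0.63  1.51  0.15  1.43 -1.74]
0 [0.501 0.233] [ 0.58  0.36 -1.35  1.6   0.36  1.47 -2.37]
0 [ 0.539 -0.265] [ 0.59  0.22 -0.24  1.52  0.05  1.41 -1.22]
1.5707963267948966 [ 0.599 -0.012] [ 0.5   0.26 -0.67  1.51  0.17  1.43 -0.18]
1.5707963267948966 [0.501 0.233] [ 0.58  0.37 -1.35  1.6   0.36  1.47 -0.8 ]
1.5707963267948966 [ 0.539 -0.265] [ 0.74  0.23 -0.42  1.51  0.1   1.42  0.31]
-1.5707963267948966 [ 0.599 -0.012] [-1.04  0.49  1.39  1.58 -0.48  1.48 -2.77]
-1.5707963267948966 [0.501 0.233] [ 0.52  0.31 -1.24  1.6   0.29  1.44  2.4 ]
-1.5707963267948966 [ 0.539 -0.265] [ 0.47  0.21 -0.1   1.52  0.02  1.41 -2.77]
3.141592653589793 [ 0.599 -0.012] [ 0.6   0.29 -0.8   1.5   0.21  1.44  1.36]
3.141592653589793 [0.501 0.233] [ 0.22  0.18 -0.83  1.61  0.14  1.41  0.95]
3.141592653589793 [ 0.539 -0.265] [ 0.86  0.25 -0.57  1.51  0.14  1.42  1.85]
[0.06618369 0.01758237 0.15814284] [[ 2.51141633e-01 -9.67950317e-01  2.51285184e-04]
 [-9.32189381e-01 -2.41793273e-01  2.69367726e-01]
 [-2.60673817e-01 -6.78836960e-02 -9.63037364e-01]] [[275.67501316   0.         317.62997089]
 [  0.         275.67501316 196.19535053]
 [  0.           0.           1.        ]]
```

```bash
cat > /tmp/b.py <<'E'
from h import *
import pickle
from scipy.spatial.transform import Rotation as Rn
q=(Rn.from_euler('z',np.pi/2)*Rn.from_quat([1,0,0,0])).as_quat()
views=[('tally',.535,-.30,.31,['tally_mark']),('tally',.535,-.22,.31,['tally_mark']),
('rod',.597,-.09,.30,['rod_top','rod_rest']),('rod',.597,-.01,.30,['rod_top','rod_rest']),
('mag',.502,.15,.28,['magazine_mouth']),('mag',.502,.22,.28,['magazine_mouth'])]
D=[];tiles=[]
for i,(n,x,y,z,names) in enumerate(views):
    move_ptp([x,y,z],q); pause(.3)
    p=camera_params('wrist'); im=read_camera('wrist')
    r={m:[(np.array(d['at']),d['confidence']) for d in tip_of('wrist',m)] for m in names}
    D.append((n,p,im,r)); tiles.append(im)
    print(n,[(m,np.round(a,1).tolist(),round(c,2)) for m in r for a,c in r[m]])
pickle.dump(D,open('d.pkl','wb'))
for j,n in enumerate(['tally','rod','mag']):
    a=np.vstack([np.hstack([D[2*j][2],D[2*j+1][2]])]); cv2.imwrite(f'pics/w_{n}.png',cv2.resize(a,(800,250),interpolation=cv2.INTER_AREA)[...,::-1])
cv2.imwrite('pics/wall.png',cv2.resize(np.vstack([np.hstack([D[2*j][2],D[2*j+1][2]]) for j in range(3)]),(800,600+0) if 0 else (640,600),interpolation=cv2.INTER_AREA)[...,::-1])
for n in ['tally','rod','mag']:
    V=[d for d in D if d[0]==n]
    for m in V[0][3]:
        A,B=V[0][3][m],V[1][3][m]
        for a in A:
            for b in B:
                X,e=tri([ray(V[0][1],a[0]),ray(V[1][1],b[0])])
                if e[0]<.01: print(m,X.round(4),np.round(e[0],4))
print(read_time_s())
E
python3 /tmp/b.py
```

```text
tally [('tally_mark', [315.5, 150.9], 0.87)]
tally [('tally_mark', [316.1, 212.2], 0.81)]
rod [('rod_top', [317.9, 110.3], 0.91), ('rod_top', [328.1, 172.1], 0.73), ('rod_top', [316.2, 37.1], 0.7), ('rod_rest', [316.2, 114.9], 0.69)]
rod [('rod_top', [327.4, 229.9], 0.74), ('rod_top', [316.7, 179.6], 0.71), ('rod_top', [317.8, 113.9], 0.56), ('rod_rest', [316.7, 162.4], 0.75)]
mag []
mag [('magazine_mouth', [320.7, 162.2], 0.74)]
tally_mark [ 0.5323 -0.2694  0.129 ] 0.0002
rod_top [ 0.6006 -0.0177  0.2799] 0.0034
rod_top [ 0.5967 -0.0136  0.1326] 0.0007
rod_top [ 0.5994  0.1751 -6.2362] 0.002
rod_top [ 0.6103 -0.0892  0.1076] 0.0
rod_top [0.5903 0.0488 0.8337] 0.0074
rod_top [0.5992 0.0076 0.3403] 0.0026
rod_top [0.5966 0.0205 0.2901] 0.0001
rod_top [0.5967 0.0626 0.1283] 0.0009
rod_rest [ 0.595  -0.0164 -0.0227] 0.0004
8.1583
```

View pics/wall.png

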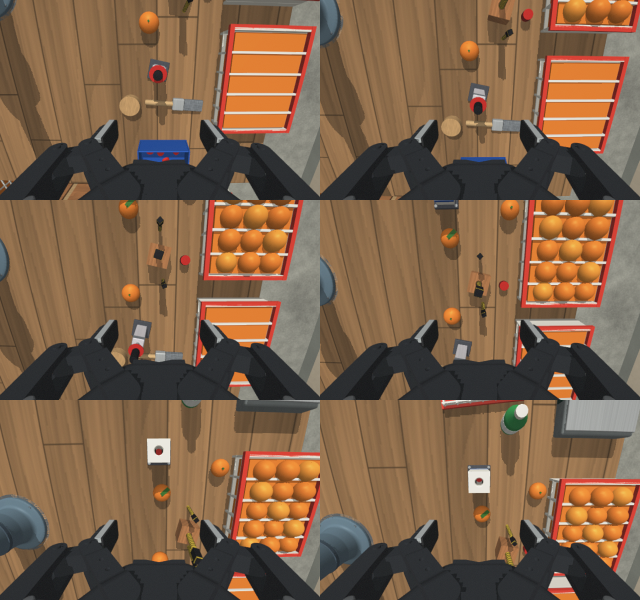

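Each row of the montage shows the tally, the rods or the magazine from two places. The rest is turned about 15°. The network put the rod top at z=0.133, against 0.17 in the text, so I'll check it in enlarged crops.

```bash
python3 - <<'E'
import pickle,cv2,numpy as np
from h import *
D=pickle.load(open('d.pkl','rb'))
C=[]
# predicted
P=[(317,112),(317,178),None,None,(318,100),(318,160)]
for k,c in [(2,(317,112)),(3,(317,178)),(4,(317,102)),(5,(318,160)),(0,(315,145)),(1,(316,206))]:
    x0,y0=c[0]-33,c[1]-33
    C.append(cv2.resize(D[k][2][y0:y0+66,x0:x0+66],(264,264),interpolation=cv2.INTER_CUBIC)); print(k,x0,y0)
cv2.imwrite('pics/crops.png',np.vstack([np.hstack(C[0::2]),np.hstack(C[1::2])])[...,::-1])
E
```

```text
2 284 79
3 284 145
4 284 69
5 285 127
0 282 112
1 283 173
```

View pics/crops.png

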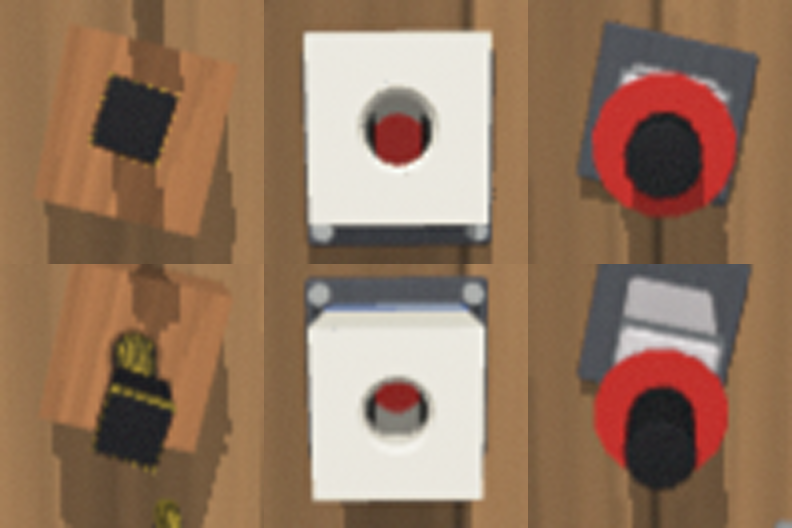

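The crops show the rod's square top centred at about (317.5,108.5) and (317.5,186.6), a disparity of 78 px, which fits z≈0.17. The bore mouth is at about (317.5,100.7) and (318.3,163.8), and the red disc at about (316,148) and (316,210). I'll fit these from colour masks.

```bash
cat > /tmp/c.py <<'E'
from h import *
import pickle
D=pickle.load(open('d.pkl','rb'))
def blob(im,fn,c,r=33):
    x0,y0=c[0]-r,c[1]-r; s=4
    a=cv2.resize(im[y0:y0+2*r,x0:x0+2*r],None,fx=s,fy=s,interpolation=cv2.INTER_CUBIC).astype(int)
    m=fn(a[...,0],a[...,1],a[...,2]).astype(np.uint8)
    cs,_=cv2.findContours(m,cv2.RETR_EXTERNAL,cv2.CHAIN_APPROX_NONE); k=max(cs,key=cv2.contourArea)
    f=lambda p:(np.array(p)+.5)/s-.5+[x0,y0]
    return k,f
white=lambda r,g,b:(r>215)&(g>210)&(b>195)
red=lambda r,g,b:(r>150)&(g<90)&(b<90)
out={}
R=[]
for k,c in [(4,(317,102)),(5,(318,160))]:
    ct,f=blob(D[k][2],white,c); q=f(cv2.boxPoints(cv2.minAreaRect(ct))); cen=q.mean(0); print('mag',cen.round(2),f(cv2.boundingRect(ct)[:2]),cv2.boundingRect(ct)[2:])
    R.append(ray(D[k][1],cen)); print(atz(D[k][1],cen,.12))
    print([atz(D[k][1],p,.12)[:2].round(4) for p in q])
print('mouth',tri(R))
R=[]
for k,c in [(0,(315,145)),(1,(316,206))]:
    ct,f=blob(D[k][2],red,c); h=cv2.convexHull(ct); e=cv2.fitEllipse(h); cen=f(e[0]); print('disc',cen.round(2),e[1])
    R.append(ray(D[k][1],cen)); print(atz(D[k][1],cen,.129))
print('mark',tri(R))
c2=np.array([(113,75),(178,93),(155,163),(92,142)])/4+[284,79]-.4
c3=(np.array([(110,386),(174,407),(155,471),(95,458)])-[0,264])/4+[284,145]-.4
print('rod',tri([ray(D[2][1],c2.mean(0)),ray(D[3][1],c3.mean(0))]))
for p,c in ((D[2][1],c2),(D[3][1],c3)):
    w=np.array([atz(p,u,.17)[:2] for u in c]); print(w.mean(0).round(4),[(round(float(np.hypot(*d))*1e3,1),round(float(np.degrees(np.arctan2(d[1],d[0]))),1)) for d in np.roll(w,-1,0)-w])
print('sidecheck',proj(camera_params('side'),[[.597,-.012,.17],[.502,.233,.12]]),proj(camera_params('top'),[[.597,-.012,.17],[.502,.233,.12]]))
E
python3 /tmp/c.py
```

```text
mag [316.88 100.75] [293.875  77.125] (185, 190)
[0.50257353 0.23671826 0.12      ]
[array([0.478, 0.261]), array([0.5274, 0.2609]), array([0.5282, 0.2115]), array([0.4767, 0.2116])]
mag [317.5  161.88] [295.875 138.875] (174, 185)
[0.50249139 0.23928617 0.12      ]
[array([0.4768, 0.212 ]), array([0.4781, 0.2655]), array([0.5271, 0.2654]), array([0.528 , 0.2119])]
mouth (array([0.50250774, 0.23746757, 0.10792202]), [3.159530132067348e-05, 3.1595301320730084e-05])
disc [315.57 147.75] (142.82997131347656, 144.3548583984375)
[ 0.53221279 -0.26561862  0.129     ]
disc [315.69 210.07] (127.62686920166016, 137.34619140625)
[ 0.53204571 -0.26650329  0.129     ]
mark (array([ 0.53216163, -0.26524762,  0.13275113]), [8.190575891132931e-05, 8.190575891133445e-05])
rod (array([ 0.59657151, -0.01264007,  0.17038498]), [0.00012268578600766405, 0.0001226857860079702])
[ 0.5967 -0.0127] [(16.7, -14.9), (17.8, -108.7), (16.6, 162.0), (16.9, 71.3)]
[ 0.5964 -0.0128] [(18.0, -18.7), (18.4, -105.9), (16.6, 167.2), (20.2, 77.9)]
sidecheck [[318.85080149 170.5481433 ]
 [301.58215121 258.30197876]] [[321.93324457 195.5810227 ]
 [240.86946661 226.69126891]]
```

```bash
cat > /tmp/e.py <<'E'
from h import *
from scipy.spatial.transform import Rotation as Rn
q=(Rn.from_euler('z',np.radians(74))*Rn.from_quat([1,0,0,0])).as_quat()
move_gripper(.05)
move_ptp([.5966,-.0127,.27],q); movel([.5966,-.0127,.150],speed=.12)
print('ft',read_ft_force())
move_gripper(.0,effort=60); print('gap',read_finger_gap(),read_eef_pos(),read_ft_force())
movel([.5966,-.0127,.29],speed=.12); pause(.2)
print('lift',read_finger_gap(),read_ft_force(),read_ft_torque())
move_ptp([.5025,.2366,.29],q); pause(.3)
print(read_eef_pos(),read_ft_force(),read_time_s())
a=save('side','s1',(240,140,360,290),4)
b=save('top','t1'); w=save('wrist','w1')
L=cv2.resize(a[140:290,240:360],(480,600),interpolation=cv2.INTER_CUBIC)
W=cv2.resize(w[100:400,170:470],(300,300)); W=np.vstack([W,np.zeros((300,300,3),np.uint8)])
T=cv2.resize(b[190:265,200:275],(300,300),interpolation=cv2.INTER_CUBIC); W[300:]=T
cv2.imwrite('pics/m1.png',np.hstack([L,W])[...,::-1])
p=camera_params('side'); e=read_eef_pos()
print(proj(p,[[*e[:2],e[2]-.14],[*e[:2],e[2]+.02],[.5025,.2366,.12]]))
E
python3 /tmp/e.py
```

```text
ft [0.25161838 0.07627868 0.14011191]
gap 0.014647485160898956 [ 0.5975287  -0.01266229  0.1511102 ] [-0.5795462   0.73280847  3.76749521]
lift 0.01494428875615045 [ 0.39212489  0.04789466 -1.02596835] [-0.04839083 -0.01043479  0.00480418]
[0.50328401 0.23523982 0.28983054] [-0.23313215 -0.46658162 -1.30755753] 14.025
[[300.27577913 247.64381938]
 [299.30081808 177.07316446]
 [300.4382659  259.30629745]]
```

View pics/m1.png

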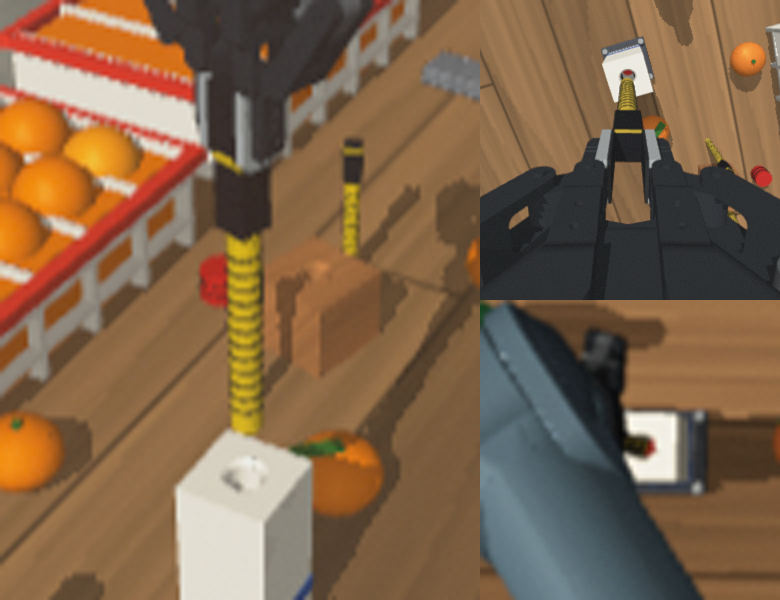

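The side picture shows the rod hanging straight above the mouth, with its foot at crop (245,430) where I predicted it. But the fingertips look high on the grip, and the gap reads 14.9 mm instead of 18 mm, so I'll check where the pads really are.

```bash
cat > /tmp/f.py <<'E'
from h import *
from scipy.spatial.transform import Rotation as Rn
p=camera_params('wrist'); e=read_eef_pos(); R=Rn.from_quat(read_tcp_rot()).as_matrix()
P=lambda l:proj(p,[e+R@np.array(v) for v in l]).round(1)
print('crop=wrist-(170,100) in m1')
print('tips x=+11',P([[.011,.009,.019],[.011,-.009,.019],[.011,.009,0],[.011,.009,-.02]]).tolist())
print('rod top near edge corners',P([[.009,.009,-.02],[.009,-.009,-.02],[-.009,.009,-.02],[-.009,-.009,-.02]]).tolist())
print('grip bottom near',P([[.009,.009,.022],[.009,-.009,.022]]).tolist(),'foot',P([[0,0,.14]]).tolist())
im=cv2.imread('pics/w1.png')[180:330,260:380]
cv2.imwrite('pics/w1c.png',cv2.resize(im,None,fx=4,fy=4,interpolation=cv2.INTER_CUBIC))
E
python3 /tmp/f.py
```

```text
crop=wrist-(170,100) in m1
tips x=+11 [[330.9, 207.7], [304.2, 207.7], [332.3, 217.4], [334.2, 230.1]]
rod top near edge corners [[334.2, 233.6], [300.9, 233.6], [333.6, 263.3], [301.4, 263.3]]
grip bottom near [[330.6, 209.2], [304.5, 209.1]] foot [[317.6, 183.4]]
```

View pics/w1c.png

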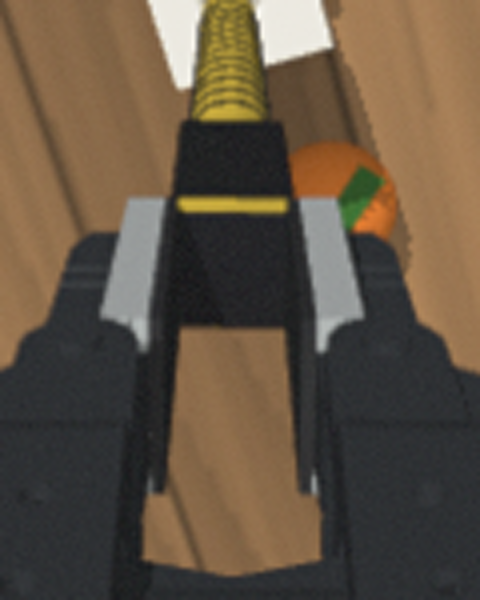

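Two things look explained. The rubber pads are black and blend into the black grip, covering its edges down to the expected fingertip level. The rod top is where I predicted it relative to the TCP. The arm itself has a steady error of about 1 mm, which I'll correct, and then lower the rod under force watch.

```bash
cat > /tmp/g.py <<'E'
from h import *
goal=np.array([.5024,.2362]); off=goal-read_eef_pos()[:2]
c=goal+off
movel([*c,.270],speed=.05); pause(.15)
e=read_eef_pos(); c=c+(goal-e[:2]); print(e.round(4),read_ft_force().round(2),read_time_s())
f0=read_ft_force()[2]; z=.270
log=[]
while z>.2:
    past=z<.228
    z-=.001 if past else .003
    movel([*c,z],speed=.03)
    f=read_ft_force(); e=read_eef_pos(); fz=f[2]-f0
    print(round(z,4),e.round(4),round(fz,1),f[:2].round(1))
    if past: log.append(fz)
    if fz>(16 if past else 19) or np.hypot(f[0],f[1])>9: print('STOP');break
    if len(log)>4 and fz>np.median(log[:-2])+3: print('rise');break
print(read_time_s())
E
python3 /tmp/g.py
```

```text
[0.5023 0.2365 0.2704] [ 0.46  0.58 -1.29] 14.875
0.267 [0.5021 0.2358 0.2668] 0.1 [-0.4 -0.2]
0.264 [0.502  0.2358 0.2637] 0.3 [-0.4 -1.3]
0.261 [0.502  0.2359 0.2607] 0.1 [-0.1  0.6]
0.258 [0.5021 0.2359 0.2577] 0.5 [-0.9 -0.1]
0.255 [0.5021 0.2359 0.2547] 0.5 [-1.3  0.2]
0.252 [0.5021 0.2359 0.2517] 0.2 [ 0.5 -0.6]
0.249 [0.502  0.2359 0.2487] 0.4 [ 0.3 -0.1]
0.246 [0.502  0.2359 0.2457] 0.1 [-0.2  0.7]
0.243 [0.5021 0.2359 0.2428] 0.1 [0.5 0.1]
0.24 [0.5024 0.236  0.2401] 1.5 [-0.1  0.1]
0.237 [0.5032 0.2366 0.2383] 5.4 [0.3 0. ]
0.234 [0.5024 0.2361 0.2344] 5.0 [0.7 0.2]
0.231 [0.5023 0.236  0.2311] 5.4 [ 1.5 -0.6]
0.228 [0.5021 0.2358 0.2277] 3.8 [ 0.3 -0.1]
0.227 [0.5023 0.236  0.2271] 5.3 [0.4 0.1]
0.226 [0.5024 0.2362 0.2263] 6.2 [0.6 0.7]
0.225 [0.5022 0.236  0.2251] 5.5 [0.8 0.1]
0.224 [0.5022 0.2359 0.224 ] 6.2 [1.1 0.6]
0.223 [0.5022 0.236  0.223 ] 5.1 [ 0.8 -0.5]
0.222 [0.5021 0.2359 0.2219] 5.1 [ 0.4 -0.2]
0.221 [0.5021 0.2359 0.2209] 5.4 [ 0.7 -0.4]
0.22 [0.5021 0.2359 0.2199] 4.8 [-0.1 -0.3]
0.219 [0.5021 0.2359 0.2188] 5.2 [1.  0.2]
0.218 [0.5021 0.2359 0.2178] 5.2 [0.9 0.1]
0.217 [0.5022 0.236  0.217 ] 5.1 [ 0.8 -1. ]
0.216 [0.5022 0.2359 0.216 ] 5.2 [0.5 0.2]
0.215 [0.5021 0.2359 0.2149] 4.7 [ 0.9 -0.8]
0.214 [0.5021 0.2359 0.2139] 5.5 [1.5 0.1]
0.213 [0.5021 0.2359 0.2128] 6.1 [ 0.6 -0.4]
0.212 [0.5022 0.236  0.212 ] 5.1 [ 0.6 -0.4]
0.211 [0.5022 0.2359 0.211 ] 5.4 [ 0.6 -0.3]
0.21 [0.5022 0.2359 0.21  ] 4.9 [0.3 0.1]
0.209 [0.5021 0.2359 0.2088] 4.5 [0.9 0.2]
0.208 [0.5021 0.2359 0.2079] 5.2 [ 1.2 -0.4]
0.207 [0.5021 0.2359 0.2069] 4.5 [0.1 0.4]
0.206 [0.5022 0.236  0.206 ] 6.4 [ 0.2 -0.4]
0.205 [0.5022 0.2359 0.2049] 5.1 [ 0.6 -0.6]
0.204 [0.5022 0.236  0.204 ] 6.0 [1.  0.4]
0.203 [0.5021 0.2359 0.2029] 5.0 [0.4 0.3]
0.202 [0.5021 0.2359 0.2019] 5.0 [ 1.3 -0.8]
0.201 [0.5021 0.2359 0.2008] 6.8 [1.8 0.5]
0.2 [0.5022 0.2359 0.1999] 4.9 [ 1.2 -0.2]
25.375
```

```bash
cat > /tmp/g2.py <<'E'
from h import *
e=read_eef_pos(); c=np.array([.5024,.2362])*2-e[:2] ; c=np.array([.5026,.2366]); z=.2; hi=0
while z>.168:
    z-=.001 if not hi else .0005
    movel([*c,z],speed=.03)
    fz=read_ft_force()[2]+1.29; e=read_eef_pos()
    print(round(z,4),e[2].round(4),round(fz,1),end='; ')
    if fz>8.3:
        hi+=1
        if hi>=2 or fz>11: break
print(read_ft_force(),read_finger_gap(),read_time_s())
E
python3 /tmp/g2.py
```

```text
0.199 0.199 6.3; 0.198 0.1985 8.3; 0.1975 0.1984 8.7; [ 0.67181137 -0.61351569  7.41134049] 0.015124133251781609 26.125
```

```bash
cat > /tmp/g3.py <<'E'
from h import *
def rd(t):
    pause(.1); f=np.mean([read_ft_force()[2] for _ in range(3)])+1.29; print(t,read_eef_pos().round(4),round(f,1),read_time_s())
rd('now')
for z in (.197,.1965):
    movel([.5026,.2366,z],speed=.03); rd(z)
E
python3 /tmp/g3.py
```

```text
now [0.5031 0.2369 0.1984] 7.5 26.225
0.197 [0.5032 0.237  0.1981] 9.2 26.575
0.1965 [0.5033 0.2372 0.1977] 9.3 26.925
```

The force rises with depth, by about 3 N/mm, to roughly 4 N above the drag, so the rod has bottomed. I'll release it and look at it from three places.

```bash
cat > /tmp/i.py <<'E'
from h import *
import pickle
from scipy.spatial.transform import Rotation as Rn
q=(Rn.from_euler('z',np.radians(90))*Rn.from_quat([1,0,0,0])).as_quat()
move_gripper(.05); pause(.1); print('rel',read_eef_pos().round(4),read_ft_force().round(1))
e=read_eef_pos(); movel([.5026,.2366,.29],speed=.15)
D=[]
for y in (.19,.14,.09):
    move_ptp([.5025,y,.29],q); pause(.3); p=camera_params('wrist'); D.append((p,read_camera('wrist'))); print(read_eef_pos().round(4))
pickle.dump(D,open('d2.pkl','wb'))
C=[]
for p,im in D:
    u=proj(p,[[.5025,.2366,.2166]])[0]; print(u.round(1)); x0,y0=max(int(u[0])-33,0),max(int(u[1])-33,0); print(x0,y0)
    C.append(cv2.resize(im[y0:y0+66,x0:x0+66],(264,264),interpolation=cv2.INTER_CUBIC))
cv2.imwrite('pics/rod2.png',np.hstack(C)[...,::-1]); print(read_time_s())
E
python3 /tmp/i.py
```

```text
rel [0.5022 0.2364 0.196 ] [ 0.1 -0.1 -0.2]
[0.5023 0.191  0.29  ]
[0.5023 0.1412 0.2901]
[0.5024 0.0912 0.2901]
[317.9 148.2]
284 115
[318.   84.4]
284 51
[318.1  13.3]
285 0
30.3667
```

View pics/rod2.png

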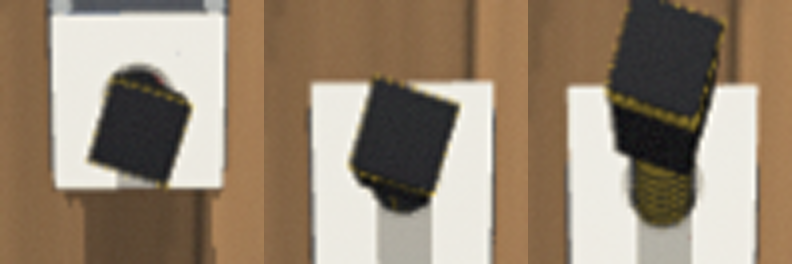

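```bash
cat > fit.py <<'E'
from h import *
from scipy.optimize import least_squares
def fitsq(ps,obs,x0,side=.018):
    def pts(v):
        a=v[3]+np.pi/4+np.arange(4)*np.pi/2
        return np.c_[v[0]+side/2**.5*np.cos(a),v[1]+side/2**.5*np.sin(a),np.full(4,v[2])]
    def r(v):
        out=[]
        for p,o in zip(ps,obs):
            P=proj(p,pts(v)); out.append((P[np.argmin(((P[:,None]-o[None])**2).sum(-1),0)]-o))
        return np.concatenate(out).ravel()
    s=least_squares(r,x0,x_scale=[.01,.01,.01,.1]); return s.x,np.sqrt(np.mean(s.fun**2)),s.fun
def fitdisc(ps,obs,x0,rad=.022):
    t=np.linspace(0,2*np.pi,360,endpoint=False)
    def r(v):
        out=[]
        for p,o in zip(ps,obs):
            P=proj(p,np.c_[v[0]+rad*np.cos(t),v[1]+rad*np.sin(t),np.full(360,v[2])])
            c=proj(p,[v[:3]])[0]; d=P[np.argmin(((P[:,None]-o[None])**2).sum(-1),0)]
            out.append(np.linalg.norm(o-c,axis=1)-np.linalg.norm(d-c,axis=1))
        return np.concatenate(out)
    s=least_squares(r,x0,x_scale=.01,loss='soft_l1',f_scale=.4); return s.x,np.sqrt(np.median(s.fun**2))
E
python3 - <<'E'
from fit import *
import pickle
D=pickle.load(open('d2.pkl','rb'))
O=[([(110,78),(190,103),(166,185),(90,160)],(284,115)),([(112,78),(194,103),(171,194),(88,168)],(284,51)),([(102,-3),(194,25),(166,128),(84,98)],(285,0))]
obs=[np.array(o)/4-.4+np.array(c) for o,c in O]
ps=[d[0] for d in D]
for n,s in (('all',[0,1,2]),('01',[0,1]),('02',[0,2]),('12',[1,2])):
    x,e,_=fitsq([ps[i] for i in s],[obs[i] for i in s],[.5025,.2366,.2166,-.28]); print(n,x.round(4),e)
print('centroid tri',tri([ray(p,o.mean(0)) for p,o in zip(ps,obs)]))
# disc from first views
D=pickle.load(open('d.pkl','rb')); 
def disc(im,c,r):
    s=4;x0,y0=max(c[0]-r,0),max(c[1]-r,0);a=cv2.resize(im[y0:y0+2*r,x0:x0+2*r],None,fx=s,fy=s,interpolation=cv2.INTER_CUBIC).astype(int)
    m=((a[...,0]>110)&(a[...,1]<85)&(a[...,2]<85)).astype(np.uint8)
    cs,_=cv2.findContours(m,cv2.RETR_EXTERNAL,cv2.CHAIN_APPROX_NONE);k=cv2.convexHull(max(cs,key=cv2.contourArea))[:,0]
    return (k+.5)/s-.5+[x0,y0]
o=[disc(D[k][2],c,33) for k,c in ((0,(315,145)),(1,(316,206)))]
for s in ([0,1],[0],[1]): print('disc',fitdisc([D[k][1] for k in s],[o[k] for k in s],np.array([.532,-.266,.131])))
E
```

```text
all [ 0.503   0.2369  0.2118 -0.2732] 0.4977771194564886
01 [ 0.5031  0.2368  0.2119 -0.2779] 0.4370457583156764
02 [ 0.5029  0.2368  0.2121 -0.2733] 0.5134767679133435
12 [ 0.5031  0.2373  0.2105 -0.2691] 0.48482798692237256
centroid tri (array([0.50304301, 0.23687553, 0.21236113]), [0.00018613773712377457, 0.00024980419351234087, 8.12311416852339e-05])
disc (array([ 0.53238959, -0.26560315,  0.13465396]), np.float64(0.23509788503024964))
disc (array([ 0.53231951, -0.26549221,  0.13776026]), np.float64(0.20183546512032513))
disc (array([ 0.53254994, -0.26544563,  0.13465036]), np.float64(0.2835724395981245))
```

The rod stands in the bore. The three views put its top at z≈0.212, and the arm readings at z≈0.2166. To cancel camera bias, I'll raise the disc near that height and view it from the same relative camera places.

```bash
cat > /tmp/j.py <<'E'
from h import *
import pickle
from scipy.spatial.transform import Rotation as Rn
q=(Rn.from_euler('z',np.radians(90))*Rn.from_quat([1,0,0,0])).as_quat()
X,Y=.5324,-.2656
move_ptp([X,Y,.29],q); movel([X,Y,.160],speed=.15); pause(.15); print('pre',read_eef_pos().round(4),read_ft_force().round(1))
move_gripper(0,effort=60); pause(.1); e0=read_eef_pos(); print('grip',read_finger_gap(),e0.round(4),read_ft_force().round(1))
movel([X,Y,.160+.080],speed=.08); pause(.2); e1=read_eef_pos(); print('up',(e1-e0).round(4),e1.round(4),read_ft_force().round(1))
move_gripper(.05); pause(.1); print('rel',read_eef_pos().round(4)); movel([X,Y,.31],speed=.15)
D=[]
for dy in (-.0466,-.0966,-.1466):
    move_ptp([X,Y+dy,.29],q); pause(.3); p=camera_params('wrist'); D.append((p,read_camera('wrist'))); print(read_eef_pos().round(4))
s=read_camera('side')
pickle.dump(D,open('d3.pkl','wb')); pickle.dump(s,open('s3.pkl','wb'))
C=[]
for p,im in D:
    u=proj(p,[[X,Y,.2126]])[0]; x0,y0=max(int(u[0])-33,0),max(int(u[1])-33,0); print(u.round(1),x0,y0)
    C.append(cv2.resize(im[y0:y0+66,x0:x0+66],(264,264),interpolation=cv2.INTER_CUBIC))
S=lambda b:cv2.resize(s[b[1]:b[1]+66,b[0]:b[0]+66],(264,264),interpolation=cv2.INTER_CUBIC)
ps=camera_params('side'); u=proj(ps,[[.503,.2368,.2166],[.503,.2368,.212],[X,Y,.213]]).round(1); print(u)
a=u[0].astype(int)-33; b=u[2].astype(int)-33; print(a,b)
row2=np.hstack([S(a),S(b),np.zeros((264,264,3),np.uint8)])
cv2.imwrite('pics/disc2.png',np.vstack([np.hstack(C),row2])[...,::-1]); print(read_time_s())
E
python3 /tmp/j.py
```

```text
pre [ 0.5335 -0.266   0.1615] [ 0.1 -0.6  0.8]
grip -0.0002934951580823719 [ 0.5324 -0.2656  0.1599] [ 0.2  0.  -0.6]
up [-0.0003  0.0002  0.0794] [ 0.532  -0.2654  0.2393] [ 0.4 -0.1 -0.3]
rel [ 0.5324 -0.2656  0.24  ]
[ 0.533  -0.3111  0.2904]
[ 0.5329 -0.361   0.2903]
[ 0.5329 -0.411   0.2902]
[316.8 147.7] 283 114
[316.9  85. ] 283 52
[316.9  15.3] 283 0
[[299.6 220.4]
 [299.6 222.4]
 [382.3 123.7]]
[266 187] [349  90]
38.1583
```

View pics/disc2.png

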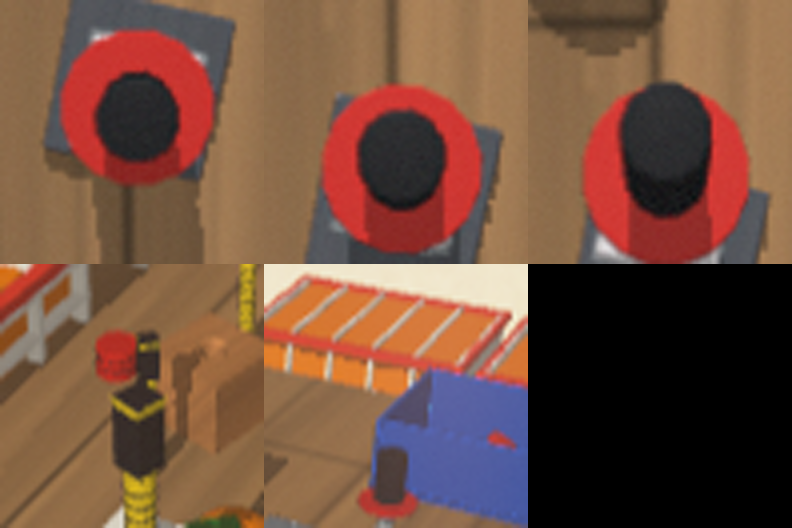

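The fingers closed on nothing (gap 0) and the disc has not moved. Together with the pictures, this means the fingertips really end some 30 mm higher than the text says, at about TCP+10 to +19 mm. I'll fit the disc and knob heights from these views and then plan the regrasp.

```bash
cat >> fit.py <<'E'
def disc(im,c,r):
    s=4;x0,y0=max(int(c[0])-r,0),max(int(c[1])-r,0);a=cv2.resize(im[y0:y0+2*r,x0:x0+2*r],None,fx=s,fy=s,interpolation=cv2.INTER_CUBIC).astype(int)
    m=((a[...,0]>(100))&(a[...,1]<85)&(a[...,2]<85)&(a[...,0]>2*a[...,1])).astype(np.uint8)
    cs,_=cv2.findContours(m,cv2.RETR_EXTERNAL,cv2.CHAIN_APPROX_NONE);k=cv2.convexHull(max(cs,key=cv2.contourArea))[:,0]
    t=np.linspace(0,len(k)-1,60).astype(int)
    return (k+.5)/s-.5+[x0,y0]
E
python3 - <<'E'
from fit import *
import pickle
D=pickle.load(open('d3.pkl','rb')); ps=[d[0] for d in D]
o=[disc(d[1],c,30) for d,c in zip(D,((317,141),(317,94),(317,44)))]
for s in ([0,1],[1,2],[0,1,2],[0],[1],[2]): print('disc',s,fitdisc([ps[k] for k in s],[o[k] for k in s],np.array([.5324,-.2656,.131])))
C=[np.array(cv2.fitEllipse((x*100).astype(np.float32))[0])/100 for x in o]; print(np.array(C).round(2))
print(tri([ray(p,c) for p,c in zip(ps,C)]))
# knob top circle centre handpicked: view1, view2
k1=np.array([402-264,152])/4-.4+[283,52]; k2=np.array([666-528,128])/4-.4+[283,0]
print('knob top',tri([ray(ps[1],k1),ray(ps[2],k2)]))
print('pred knobtop',[proj(p,[[.5325,-.2655,.131+.038]])[0].round(1) for p in ps],k1,k2)
# original rod fit as calibration of heights
D1=pickle.load(open('d.pkl','rb'))
c2=np.array([(113,75),(178,93),(155,163),(92,142)])/4+[284,79]-.4
c3=(np.array([(110,386),(174,407),(155,471),(95,458)])-[0,264])/4+[284,145]-.4
print('rod0',fitsq([D1[2][1],D1[3][1]],[c2,c3],[.5966,-.0127,.17,-.28])[:2])
# side camera: finger pads in s1 and rod
p=camera_params('side'); e=np.array([.5033,.2352,.2898])
for dz in (.03,.02,.01,0,-.019):print(dz,((proj(p,[[*e[:2],e[2]+dz]])[0]-[240,140])*4).round(0))
E
```

```text
disc [0, 1] (array([ 0.53221579, -0.26574852,  0.13030424]), np.float64(0.12678008298742624))
disc [1, 2] (array([ 0.53222749, -0.26532851,  0.12937697]), np.float64(0.13956347838649266))
disc [0, 1, 2] (array([ 0.53222208, -0.26564183,  0.13063808]), np.float64(0.14126404462546915))
disc [0] (array([ 0.53227102, -0.26587536,  0.13013787]), np.float64(0.07017504838770705))
disc [1] (array([ 0.53217582, -0.26546606,  0.12838358]), np.float64(0.13472183882341326))
disc [2] (array([ 0.53228303, -0.26444503,  0.12677236]), np.float64(0.17516284686931627))
[[316.88 140.42]
 [316.91  93.76]
 [316.97  43.28]]
(array([ 0.53223963, -0.26537623,  0.13159747]), [2.821676694645902e-05, 6.146470510129329e-05, 3.3283044376140125e-05])
knob top (array([ 0.53246242, -0.26480679,  0.16931479]), [8.51593485526242e-06, 8.515934855464393e-06])
pred knobtop [array([317. , 143.3]), array([317.1,  90.4]), array([317.1,  32.5])] [317.1  89.6] [317.1  31.6]
rod0 (array([ 0.59657932, -0.01277514,  0.16963778, -0.28433928]), np.float64(0.6463652942736906))
0.03 [237. 127.]
0.02 [237. 147.]
0.01 [238. 167.]
0 [238. 186.]
-0.019 [238. 222.]
```

The disc's upper face is at z≈0.1305 and the knob top at 0.169. The same method gave 0.1696 for the rod in its rest (true 0.170), so I trust the visual 0.212 for the rod top. I'll regrasp with the TCP 30 mm lower and raise the disc about 81 mm.

```bash
cat > /tmp/k.py <<'E'
from h import *
import pickle,sys
from scipy.spatial.transform import Rotation as Rn
q=(Rn.from_euler('z',np.radians(90))*Rn.from_quat([1,0,0,0])).as_quat()
X,Y=.5322,-.2656
move_ptp([X,Y,.24],q); movel([X,Y,.150],speed=.15); f=read_ft_force(); print(f.round(1)); assert abs(f[2])<3
movel([X,Y,.130],speed=.06); pause(.1); f=read_ft_force(); print('pre',read_eef_pos().round(4),f.round(1)); assert abs(f[2])<3
move_gripper(0,effort=60); pause(.1); e0=read_eef_pos(); g=read_finger_gap(); print('grip',g,e0.round(4),read_ft_force().round(1)); assert g>.012
movel([X,Y,.130+.0815],speed=.08); pause(.2); e1=read_eef_pos(); print('up',(e1-e0).round(4),e1.round(4),read_ft_force().round(1))
move_gripper(.05); pause(.1); print('rel',read_eef_pos().round(4),read_ft_force().round(1)); movel([X,Y,.31],speed=.15)
def views(X,Y,n=(-.0466,-.0966)):
    D=[]
    for dy in n:
        move_ptp([X,Y+dy,.29],q); pause(.35); p=camera_params('wrist'); D.append((p,read_camera('wrist')))
    return D
A=views(X,Y,(-.0966,-.0466)); B=views(.503,.2368)
pickle.dump((A,B),open('d4.pkl','wb'))
C=[]
for (p,im),w in [(A[1],[X,Y,.212]),(B[0],[.503,.2368,.212]),(A[0],[X,Y,.212]),(B[1],[.503,.2368,.212])]:
    u=proj(p,[w])[0]; x0,y0=int(u[0])-25,int(u[1])-25; print(u.round(1),x0,y0)
    C.append(cv2.resize(im[y0:y0+50,x0:x0+50],(300,300),interpolation=cv2.INTER_CUBIC))
cv2.imwrite('pics/cmp.png',np.vstack([np.hstack(C[:2]),np.hstack(C[2:])])[...,::-1]); print(read_time_s())
E
python3 /tmp/k.py
```

```text
[1.  0.4 0.1]
pre [ 0.5324 -0.2656  0.1301] [ 0.8 -0.1 -0.8]
grip 0.02001479453590361 [ 0.5323 -0.2657  0.1304] [-1.3 -0.4  1. ]
up [-0.      0.      0.0822] [ 0.5323 -0.2657  0.2125] [-1.2  1.   3.9]
rel [ 0.5321 -0.2655  0.2112] [ 0.4 -0.5  0.5]
[317.8 144.8] 292 119
[317.1 145.6] 292 120
[316.8  85. ] 291 60
[317.9  84.8] 292 59
47.8417
```

View pics/cmp.png

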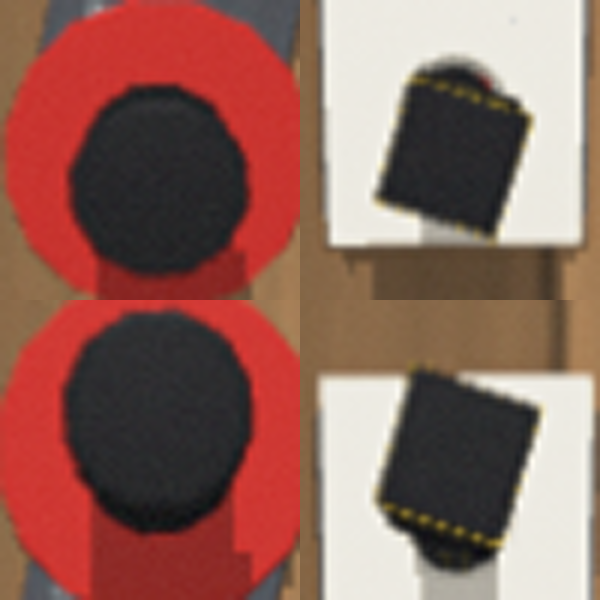

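```bash
python3 - <<'E'
from fit import *
import pickle
A,B=pickle.load(open('d4.pkl','rb'))
A=A[::-1]
o=[disc(d[1],c,35) for d,c in zip(A,((318,145),(317,85)))]
for s in ([0,1],[0],[1]): print('disc',s,fitdisc([A[k][0] for k in s],[o[k] for k in s],np.array([.5322,-.2656,.212])))
C=[np.array(cv2.fitEllipse((x*100).astype(np.float32))[0])/100 for x in o]; print(np.array(C).round(2),tri([ray(d[0],c) for d,c in zip(A,C)]))
b=[np.array([(112,76),(232,117),(194,238),(76,202)])/6-.42+[292,120],np.array([(112,67),(240,108),(203,247),(76,205)])/6-.42+[292,59]]
ps=[d[0] for d in B]
for sd in (.0175,.018,.0185): print('rod',fitsq(ps,b,[.503,.2368,.212,-.28],sd)[:2])
print(tri([ray(p,c.mean(0)) for p,c in zip(ps,b)]))
# dark-mask refinement: sub-pixel corner intersections via minAreaRect on black (rod, view 0)
O=pickle.load(open('d2.pkl','rb'))
ob=[np.array(v)/4-.4+np.array(c) for v,c in [([(110,78),(190,103),(166,185),(90,160)],(284,115)),([(112,78),(194,103),(171,194),(88,168)],(284,51)),([(102,-3),(194,25),(166,128),(84,98)],(285,0))]]
P=ps+[d[0] for d in O]; Ob=b+ob
print('rod all5',fitsq(P,Ob,[.503,.2368,.212,-.28])[:2],tri([ray(p,c.mean(0)) for p,c in zip(P,Ob)])[0])
E
```

```text
disc [0, 1] (array([ 0.53229232, -0.26564988,  0.21205648]), np.float64(0.13778555431017178))
disc [0] (array([ 0.53230053, -0.26579876,  0.21182449]), np.float64(0.08281885714393766))
disc [1] (array([ 0.53227431, -0.26538795,  0.21090169]), np.float64(0.12115264623405508))
[[317.93 144.36]
 [316.89  84.23]] (array([ 0.53228987, -0.26514772,  0.21316086]), [1.1142714087211157e-05, 1.1142714087300634e-05])
rod (array([ 0.50298491,  0.23658779,  0.21461648, -0.29225852]), np.float64(0.2719295588965438))
rod (array([ 0.50298371,  0.23660748,  0.2132538 , -0.29226113]), np.float64(0.25077925132359713))
rod (array([ 0.50298247,  0.2366281 ,  0.21183083, -0.29226379]), np.float64(0.45091051609643085))
(array([0.50298642, 0.23668021, 0.21381019]), [3.485103689814769e-05, 3.4851036897937466e-05])
rod all5 (array([ 0.50302253,  0.23673396,  0.21231235, -0.28052834]), np.float64(0.44582972637831797)) [0.50301925 0.23677221 0.21280086]
```

Visually the disc is at about 0.2125 and the rod top at about 0.2125–0.2138, which is not tight enough. I'll compare them by touch: closed fingertips lightly on the rod top, then on the knob top, which is exactly 38 mm above the mark.

```bash
cat > /tmp/l.py <<'E'
from h import *
from scipy.spatial.transform import Rotation as Rn
q=(Rn.from_euler('z',np.radians(90))*Rn.from_quat([1,0,0,0])).as_quat()
def touch(x,y,z0,zmin,st):
    move_ptp([x,y,z0+.02],q); movel([x,y,z0],speed=.1); pause(.1)
    f0=read_ft_force()[2]; z=z0; L=[]; hits=0
    while z>zmin:
        z-=st; movel([x,y,z],speed=.03); f=np.mean([read_ft_force()[2] for _ in range(4)])-f0; e=read_eef_pos()[2]
        L.append((round(z,4),round(float(e),4),round(float(f),1)))
        hits=hits+1 if f>1.6 else 0
        if hits>=2 or f>3: break
    print(L[-6:],read_time_s()); movel([x,y,z0+.03],speed=.15)
    return L[-1]
move_gripper(0); 
a=touch(.503,.2367,.2065,.190,.0005)
if a[2]>1.6:
    move_ptp([.5323,-.2656,.29],q)
    b=touch(.5323,-.2656,a[1]+.038+.003,a[1]+.032,.0004); print('knob-rod',b[1]-a[1])
print(read_time_s())
E
python3 /tmp/l.py
```

```text
[(0.203, 0.203, 1.5), (0.2025, 0.2024, -0.5), (0.202, 0.202, -0.2), (0.2015, 0.2015, -0.6), (0.201, 0.2012, 0.9), (0.2005, 0.2011, 4.3)] 52.3583
[(0.2385, 0.2384, -0.2), (0.2381, 0.2381, -0.1), (0.2377, 0.2377, -0.7), (0.2373, 0.2375, 0.2), (0.2369, 0.2374, 2.7), (0.2365, 0.2368, 2.9)] 58.7833
knob-rod 0.03570000000000001
59.1667
```

The knob contact is about 35.7 mm above the rod contact, where 38 mm is wanted, so I'll raise the disc by about 2.2 mm.

```bash
cat > /tmp/m.py <<'E'
from h import *
X,Y=.5323,-.2656
move_gripper(.045)
movel([X,Y,.2125],speed=.15); print(read_eef_pos().round(4),read_ft_force().round(1))
move_gripper(0,effort=60); g=read_finger_gap(); e0=read_eef_pos()[2]; print('g',g,e0,read_ft_force().round(1)); assert g>.015
T=e0+.0022; c=T
for i in range(5):
    movel([X,Y,c],speed=.03); e=read_eef_pos()[2]; f=read_ft_force()[2]; print(round(c,4),round(e,4),round(f,1))
    if abs(e-T)<.0002: break
    c+=(T-e)
move_gripper(.045); print(read_eef_pos().round(4)); movel([X,Y,.275],speed=.2); print(read_time_s())
E
python3 /tmp/m.py
```

```text
[ 0.5325 -0.2656  0.2127] [0.8 0.1 0.6]
g 0.019891069752450228 0.21383247050149054 [-2.8  0.9  4.5]
0.216 0.2157 -1.8
0.2163 0.2158 -4.8
0.2166 0.2161 -7.2
[ 0.5329 -0.2653  0.2176]
62.1333
```

```bash
cat > /tmp/n.py <<'E'
from h import *
X,Y=.5323,-.2656
move_gripper(0); movel([X,Y,.2412],speed=.15); pause(.1); f0=read_ft_force()[2]; z=.2412; L=[]
while z>.2355:
    z-=.0004; movel([X,Y,z],speed=.04); f=read_ft_force()[2]-f0; e=read_eef_pos()[2]; L.append((round(z,4),round(float(e),4),round(float(f),1)))
    if f>1.9 or e-z>.0004: break
movel([X,Y,.275],speed=.2); print(L,read_time_s(),L[-1][1]-.2011)
E
python3 /tmp/n.py
```

```text
[(0.2408, 0.2415, -0.0)] 63.6833 0.04039999999999999
```

```bash
sed -i 's/ or e-z>.0004//; s/.2412/.2404/g; s/move_gripper(0); //; s/pause(.1)/pause(.15)/' /tmp/n.py; python3 /tmp/n.py
```

```text
[(0.24, 0.2405, -0.1), (0.2396, 0.2396, 0.7), (0.2392, 0.2391, 0.8), (0.2388, 0.2387, 0.5), (0.2384, 0.2384, -0.1), (0.238, 0.238, 0.6), (0.2376, 0.2376, -0.1), (0.2372, 0.2372, 1.1), (0.2368, 0.2367, 0.9), (0.2364, 0.2364, -0.0), (0.236, 0.236, 1.2), (0.2356, 0.2356, 0.1), (0.2352, 0.2354, 1.4)] 67.8167 0.0343
```

The check touch is doubtful: no clear contact even 3.7 mm below the target. I have 4 s left, so I'll measure by pictures only (0.05 s each).

```bash
cat > /tmp/o.py <<'E'
from fit import *
import pickle
s=read_camera('side'); p=camera_params('wrist'); w=read_camera('wrist'); pw=p; ps=camera_params('side')
pickle.dump((s,p,w),open('d5.pkl','wb'))
X,Y=.5323,-.2656
s3=pickle.load(open('s3.pkl','rb'))
for n,im,z in (('s3',s3,.1305),('now',s,.213)):
    u=proj(ps,[[X,Y,z]])[0]
    o=disc(im,u,12); e=cv2.fitEllipse((o*100).astype(np.float32)); print(n,u.round(2),(np.array(e[0])/100).round(2),(o.min(0)).round(2),o.max(0).round(2))
for z in (.206,.208,.21,.212,.214): 
    t=np.linspace(0,6.28,90); P=proj(ps,np.c_[X+.022*np.cos(t),Y+.022*np.sin(t),np.full(90,z)]); print(z,proj(ps,[[X,Y,z]])[0].round(2),P.min(0).round(2),P.max(0).round(2))
u=proj(ps,[[X,Y,.213]])[0].astype(int); v=proj(pw,[[X,Y,.213]])[0]; print('wrist',v.round(1),read_eef_pos().round(4),read_finger_gap())
S=cv2.resize(s[u[1]-25:u[1]+25,u[0]-25:u[0]+25],(400,400),interpolation=cv2.INTER_CUBIC)
y0=int(v[1])-50; W=cv2.resize(w[y0:y0+100,267:367],(400,400),interpolation=cv2.INTER_CUBIC); print('S',u-25,'W',y0)
cv2.imwrite('pics/fin.png',np.hstack([S,W])[...,::-1]); print(read_time_s())
E
python3 /tmp/o.py
```

```text
s3 [379.51 149.92] [379.44 149.13] [372.38 145.88] [386.62 152.88]
now [382.36 123.73] [382.19 123.76] [374.62 120.62] [389.38 127.12]
0.206 [382.11 126.03] [374.28 122.87] [389.97 129.3 ]
0.208 [382.18 125.37] [374.35 122.22] [390.05 128.63]
0.21 [382.26 124.72] [374.41 121.57] [390.13 127.97]
0.212 [382.33 124.06] [374.48 120.92] [390.21 127.3 ]
0.214 [382.4 123.4] [374.54 120.27] [390.29 126.63]
wrist [317.4 204.2] [ 0.5318 -0.2655  0.2742] -0.0003226598675257487
S [357  98] W 154
67.9167
```

View pics/fin.png

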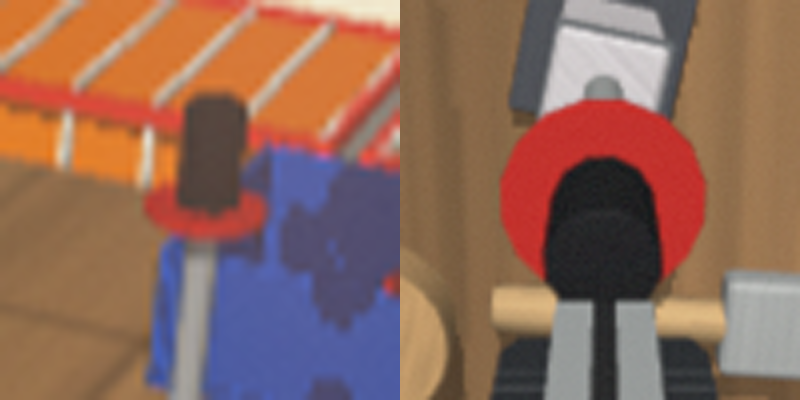

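By the side view relative to its earlier picture, the disc is at about 0.2105. The touch put it 3.7 mm below the rod top and the pictures about 2–3 mm, so it needs roughly +3.3 mm. With about 4 s left, I'll do one camera-guided raise, release and hand in within the limit.

```bash
cat > /tmp/p.py <<'E'
from fit import *
import pickle
X,Y=.5323,-.2656; ps=camera_params('side'); tgt=122.68; G=[]
def row():
    im=read_camera('side'); o=disc(im,(382,123),12); G.append(im)
    return float(cv2.fitEllipse((o*100).astype(np.float32))[0][1])/100
log=[]
try:
    move_gripper(.036); movel([X,Y,.2125],speed=.25); log.append(('down',read_time_s()))
    move_gripper(0,effort=40); r=row(); c=float(read_eef_pos()[2]); log.append(('grip',read_finger_gap(),c,r,read_time_s()))
    for i in range(6):
        err=(r-tgt)*.00304
        if abs(err)<.0004 or read_time_s()>70.1: break
        c+=float(np.clip(err,-.004,.004)); movel([X,Y,c],speed=.03); r=row(); log.append((round(c,4),round(r,2),read_ft_force()[2].round(1),read_time_s()))
    move_gripper(.045)
    log.append(('open',row(),read_eef_pos().round(4),read_time_s()))
    if read_time_s()<71.0: movel([X,Y,.255],speed=.2)
finally:
    log.append(read_time_s()); sign_off()
print(*log,sep='\n'); pickle.dump(G,open('g.pkl','wb'))
E
python3 /tmp/p.py
```

```text
the job is handed in; nothing more can be done
('down', 68.75)
('grip', 0.020633709599756137, 0.21428338307770767, 123.92166015625, 69.075)
(0.2181, 122.77, np.float64(-2.4), 69.4583)
('open', 122.61173828125, array([ 0.533 , -0.2655,  0.2187]), 69.8667)
70.2
```

I handed the job in at 70.2 s of the 72 s allowed. The rod is in the magazine and standing on the clips. The disc is at about the rod's top, but only to within 1–2 mm, because my last checks disagreed.

**Rod:** I took the full-size rod from its rest and slid it past the wipers, where the drag was about 5 N. It met the clips with about 4 N over the drag; the highest force I read was 9.3 N. After I let go it stayed upright. The pictures put its top at about 212–214 mm above the bench, so roughly 93 mm sticks out. The arm's own readings gave 216.6 mm; I went with the pictures.

**Tally:**
- **First grasp:** it closed on nothing, because the fingertips reach about 30 mm less far than the text says.
- **Second grasp:** it raised the disc about 82 mm.
- **First correction:** touching the rod top and the knob top showed the disc about 2 mm low. I raised it, but a check touch and a side picture then suggested it was 2–3.7 mm low. That touch never showed a clear contact.
- **Last correction:** a raise guided by the side camera moved the disc up about 3.5 mm. After release it was at picture row 122.6 against a target of 122.7. I worked that target out from the disagreeing measurements, and there was no time for another check.

**At hand-in:** the gripper was open and clear of the knob. I saw no bystander disturbed in the views I took, but I took no full view of the bench at the end.

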